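# Lower and lock the telescopic contact probe of a conductivity test stand

## Task

Set the conductivity probe on the specimen in the blue cup: turn the orange grip counterclockwise to its stop to unlock the telescopic probe, lower it gently until its sprung tip is pressed about half way in against the specimen hidden in the cup, then turn the grip back clockwise to its stop so that the probe is locked there, still pressing lightly, and let go. Do not ram the tip, and leave the beaker, bottle, vial and meter where they stand.

Things in the scene. Friction and masses are not known exactly. Their poses are not given: they have to be found in the camera images.
- stand: Grey test stand fixed to the bench: base 190 x 110 x 15 mm, a 165 mm high steel post, a dark arm and a sleeve (outer diameter 38 mm, 134 to 166 mm above the bench) through which the probe runs. Origin on the bench, exactly below the probe's axis, z up; the base reaches from -65 to +125 mm along its x, and the post stands at x = +95 mm. Nothing of the stand is higher than 166 mm.
- cup: Opaque blue ceramic cup fixed on the stand's base under the probe, 73 mm across, 73 mm high with its black collar, which leaves a 28 mm hole for the probe. Origin at the centre of its underside, 15 mm above the bench. A fixed, rigid copper specimen lies inside; its flat top is somewhere from 13 to 51 mm above this origin, different each time and not reported: feel for it with the probe.
- probe: Telescopic probe, upright: aluminium stem 18 mm thick with a brass rib; on top an orange bar grip 46 mm long (x), 14 mm thick (y), 30 mm high. Origin on the probe's axis, 3 mm below the middle of the bar, which reaches from 12 mm below to 18 mm above it; right below the bar is a black disc, 32 mm across, 6 mm high.
- drop (a joint): How far the probe has been lowered, m: 0 (highest: the probe's origin is 292 mm above the bench) to 0.10. Unlocked, it slides with about 2 N of drag and stays where it is left (the moving parts weigh about 150 g). At the start the tip is at least 20 mm above the specimen.
- twist (a joint): Turn of the whole probe about its vertical axis, rad: 0 locked (a stop), growing counterclockwise seen from above to 1.2 (a stop). Above 0.8 it is unlocked and slides freely; below 0.5 a sprung brake clamps the stem and the turn gets stiff, up to 0.4 N m near 0.2. Left at 0.2 to 0.5 it may spring back; near 0 it stays. Locked, the brake holds the slide against about 15 N.
- beaker: Bystander: glass beaker, 72 mm wide, 90 mm high, loose; origin at its underside.
- reagent: Bystander: amber bottle with black cap, 50 mm wide, 105 mm high, loose; origin at its underside.
- vial: Bystander: small vial with blue cap, 26 mm wide, 55 mm high, loose; origin at its underside.
- meter: Bystander: yellow hand meter, 60 x 100 x 32 mm, lying loose; origin at its underside.
- probe_end (a point): Where the end of the probe's sprung tip is when the tip is free: on the axis, 177 mm below the probe's origin. It moves with the stem, not with the tip. The brass tip (12 mm thick) slides up to 12 mm up into the stem against a spring: about 2 N to start, 5 N half way, 8 N fully in, rigid beyond that.

How it is judged:
By the outcome, as a careful person would: the job done as asked, in the order asked, and still so for the second after the job is handed in, with the robot touching nothing.
It also fails if it takes over 64 s, if anything falls off the work surface, if the arm or the gripper's body presses on something with over 40 N, if the wrist force passes 120 N, or if a joint passes its speed limit or range.

## Robot

A 6-joint arm with a two-finger parallel gripper is mounted at the origin on the work surface. World frame = base frame: x ahead of the robot, y to its left, z up, the work surface at z = 0. Lengths are in m, angles in rad, forces in N, time in s.
With the tool pointing down it reaches from about 0.35 to 1 m from the base axis. Payload 7.1 kg.
Tool frame: the origin (TCP) lies midway between the tips of the shut fingers; the grasp point (between the pads) lies env.grasp_offset behind it (env.grasp_offset is the distance from the TCP to the grasp point, in m); z points along the fingers, y is the line along which they close (so a half turn about z gives the same grasp; the last joint's range is limited). The gripper opens to 85 mm and grips with 20 to 120 N. Pads are 22 mm wide; open, the fingers measure 114 mm over their backs; the gripper's body (76 mm by 85 mm) begins 54 mm behind the grasp point. The pads swing forward as they close: fully open they stand 13 mm farther back than shut.
Start: joints at [-1.337, 0.423, 1.63, -0, 1.089, -0.019], TCP at [0.156, -0.605, 0.231] pointing down, gripper open.
Joint ranges: [-3, 3], [-0.9, 2.11], [0.09, 2.58], [-1.31, 4.45], [0.11, 2.69], [-2.54, 2.54]. Speed limits (rad/s): [2.39, 2.39, 3.01, 3.14, 3.14, 3.14].

## Interface

Orientations are given as a unit quaternion [x, y, z, w].
In Python, from rig import env, optics, workorder gives the robot as it stands.
- The arm moves only by the tool step_arm, never from a script. Its argument "motion" is a list of rows, each a list of 5 numbers: the shift along the tool's x, y, z normalised to -1 to 1, where 1 is 0.3 m, then the turn about the tool's z normalised to -1 to 1, where 1 is 45 degrees, then the closure, from 0 (fully open) to 1 (shut). A call has 1 to 10 rows; each row is the pose to reach, as a shift and turn from the pose commanded when the call began, along the tool's axes at that moment; what a row does not reach only later rows make up. A row lasts 1/10 s, in which the tool goes at most 50 mm and 8.59 degrees, less where a joint would pass 70% of its speed; a pose out of reach is approached as far as the arm can. A call with a number of a shift or a turn outside -1 to 1 is refused whole. A call with a gripper value outside its range is refused whole. The fingers move at their own pace and stop on an object; "force" is the grip in N (left out, the last holds). Time passes only in rows, so rows that repeat a pose let the fingers close. It gives the time, the measured TCP pose, the force, the opening and the grip force at its end, in the units of the state.
- env.observe(): the state, without advancing time (a new reading comes with each control period).
- optics.capture(name): name is "scene" or "side" or "wrist"; returns a dict with "image" (384x512x3 uint8, blue, green, red), "fx", "fy", "cx", "cy" (pixels), "D" ([k1, k2, p1, p2, k3] as OpenCV has them; the pictures are not rectified), "world_from_camera" (4x4, takes a point from camera to world coordinates). Camera axes: x right, y down, z forward; pixel columns grow to the right and rows downward; lengths in m; the calibration is good to about 2 mm. A picture is of the moment at which its call begins. There is no depth.
- workorder.sign_off(): hands the job in; it is judged then, once.
Trained networks look in the newest picture that a camera, given by its name, has taken for a name from the list of things; names that differ only in an ending like _2 or _b are one class to them, and where a whole thing is asked for, a point or a joint stands for the part that bears it (a point fixed in the world has none). Each returns a list of dicts, best first, with "conf" (0 to 1); they miss things now and then, are a little off and sometimes report something else, mostly with a low value. They report only what shows in the picture. A call takes as long as a camera call.
- optics.search_frame(camera, label): "rect" ([left, top, right, bottom] in pixels, round what is visible of it).
The state is a dict: "clock": time; "q": joint angles; "qvel": joint speeds; "joint_torque": joint torques, N m; "ee_pos": TCP position; "tcp_rot": TCP orientation; "wrist_force": force on the tool from outside, world axes, zero at the start; "ft_torque": the same for the moment, N m; "grip_width": finger opening in m; "finger_force": force on a finger pad.
Only numpy, scipy, OpenCV 4.12 (cv2) and the standard library are available. Lean on these libraries where they do the work, as an engineer would, in place of code of your own. Each camera call takes 0.05 s, during which the arm holds its last target. There are 200 camera calls.

## Working session

There is one attempt and no reset: what is moved stays moved. The work goes in short steps, Python scripts to look and compute and a tool call to move; the robot and the scene stay as the last step left them, time stands still between calls to the robot, and variables do not carry over. Pictures are saved under pics/ and viewed, at most 10 in all, crops included, and the job is handed in when it is done.

Besides the shell and the picture viewer there is one more tool, called in YAML: its name, and indented under it one key for each argument. step_arm: Moves the arm, as the interface text tells. Its arguments: {"type":"object","properties":{"motion":{"type":"array","items":{"type":"array","items":{"type":"number","minimum":-1,"maximum":1}}},"force":{"type":"number"}},"required":["motion"]}

```bash
mkdir -p pics
python3 - <<'E'
from rig import env, optics
import cv2, numpy as np
s=env.observe(); print(env.grasp_offset); print({k:np.round(v,3).tolist() for k,v in s.items()})
ims=[]
for c in ("scene","side"):
    p=optics.capture(c); ims.append(p["image"])
    print(c,p["fx"],p["cx"],p["cy"],p["D"],np.round(p["world_from_camera"],3).tolist())
    for l in ("probe","stand","cup","beaker","reagent","vial","meter"):
        print(l,[(np.round(d["rect"]).tolist(),round(d["conf"],2)) for d in optics.search_frame(c,l)][:2])
cv2.imwrite("pics/a.png",ims[0]); cv2.imwrite("pics/b.png",ims[1])
E
```

```text
0.0187
{'clock': 0.0, 'q': [-1.337, 0.424, 1.631, -0.0, 1.089, -0.019], 'qvel': [0.0, 0.0, -0.001, -0.001, 0.0, 0.0], 'joint_torque': [0.002, -55.738, -28.174, 0.0, 0.007, -0.0], 'ee_pos': [0.156, -0.605, 0.231], 'tcp_rot': [0.992, 0.126, -0.0, -0.001], 'wrist_force': [0.405, -0.495, 0.219], 'ft_torque': [-0.003, 0.041, -0.002], 'finger_force': 0.0, 'grip_width': 0.085}
scene 372.4222548026841 259.9590148017928 188.96388049416345 [-0.11790082  0.          0.          0.          0.        ] [[0.096, 0.797, -0.596, 0.983], [0.995, -0.083, 0.05, -0.018], [-0.009, -0.598, -0.802, 0.809], [0.0, 0.0, 0.0, 1.0]]
probe [([263.0, 148.0, 279.0, 200.0], 0.58)]
stand [([242.0, 150.0, 302.0, 288.0], 0.9), ([311.0, 209.0, 348.0, 251.0], 0.6)]
cup [([254.0, 204.0, 282.0, 245.0], 0.63)]
beaker [([314.0, 209.0, 345.0, 252.0], 0.56), ([255.0, 205.0, 285.0, 245.0], 0.27)]
reagent [([201.0, 218.0, 224.0, 252.0], 0.74)]
vial [([266.0, 152.0, 279.0, 200.0], 0.52), ([291.0, 189.0, 301.0, 206.0], 0.49)]
meter [([189.0, 195.0, 229.0, 229.0], 0.58)]
side 454.2142582093421 253.3447196255197 188.11478852892787 [-0.09196857  0.          0.          0.          0.        ] [[-0.957, -0.138, 0.254, 0.309], [-0.289, 0.476, -0.831, 0.784], [-0.006, -0.869, -0.495, 0.63], [0.0, 0.0, 0.0, 1.0]]
probe [([246.0, 140.0, 274.0, 227.0], 0.84)]
stand [([196.0, 139.0, 289.0, 285.0], 0.86), ([265.0, 186.0, 280.0, 231.0], 0.64)]
cup [([236.0, 226.0, 276.0, 269.0], 0.73)]
beaker [([203.0, 254.0, 238.0, 316.0], 0.74), ([283.0, 273.0, 299.0, 304.0], 0.19)]
reagent [([264.0, 186.0, 284.0, 234.0], 0.97), ([246.0, 141.0, 269.0, 229.0], 0.65)]
vial [([285.0, 275.0, 299.0, 304.0], 0.88)]
meter [([293.0, 208.0, 318.0, 244.0], 0.63)]
```

Run:
```python
import cv2
a=cv2.imread("pics/a.png")[120:320,160:380]; b=cv2.imread("pics/b.png")[120:330,170:350]
a=cv2.resize(a,(440,400),interpolation=2); b=cv2.resize(b,(360,420),interpolation=2)
a=cv2.copyMakeBorder(a,0,20,0,0,0)
cv2.imwrite("pics/c.png",cv2.hconcat([a,b]))
b=cv2.imread("pics/b.png")[130:210,220:300];a=cv2.imread("pics/a.png")[140:220,230:310]
cv2.imwrite("pics/d.png",cv2.resize(cv2.hconcat([a,b]),(800,400),interpolation=2))
```

```text
(no output)
```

View pics/c.png

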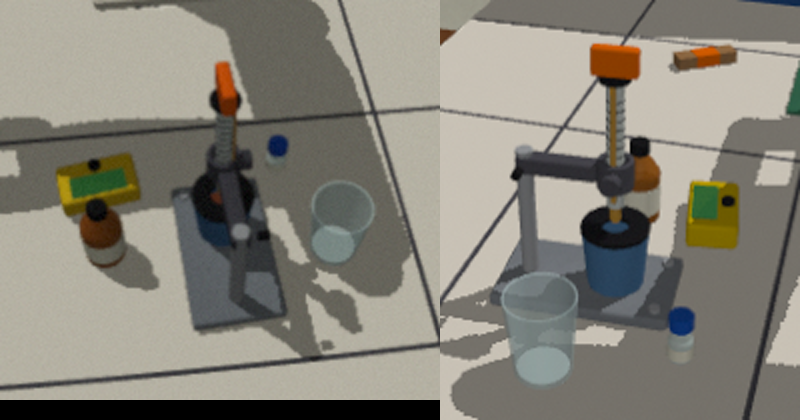

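View pics/d.png

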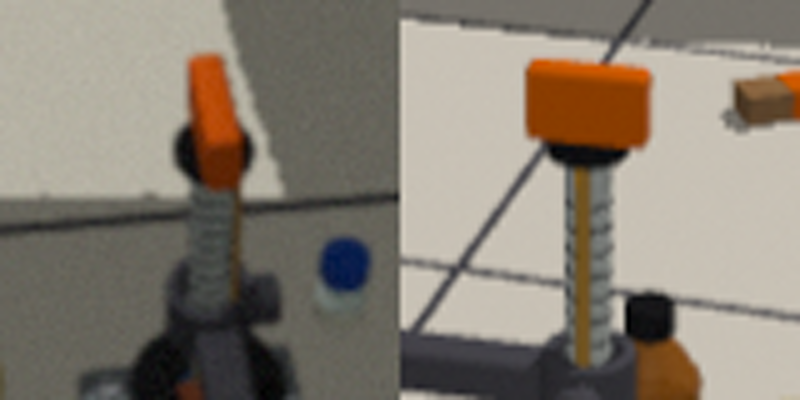

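The pictures show the orange bar at about (273,164) in scene and (258,151) in side, roughly along the stand's arm. No bystander is close to the grip at its height. Next I fit the bar's position and yaw.

```bash
cat > h.py <<'E'
from rig import env, optics
import cv2, numpy as np
from scipy.optimize import minimize
box=np.array([[x,y,z] for x in(-.023,.023) for y in(-.007,.007) for z in(-.012,.018)])
def views(cams=("scene","side")):
    out=[]
    for c in cams:
        p=optics.capture(c); h=cv2.cvtColor(p["image"],cv2.COLOR_BGR2HSV)
        m=cv2.inRange(h,(3,170,90),(16,255,255))
        n,l,st,ce=cv2.connectedComponentsWithStats(m)
        out.append((p,l,st,ce))
    return out
def proj(p,X):
    T=np.linalg.inv(p["world_from_camera"])
    K=np.array([[p["fx"],0,p["cx"]],[0,p["fy"],p["cy"]],[0,0,1.]])
    return cv2.projectPoints(X,cv2.Rodrigues(T[:3,:3])[0],T[:3,3],K,np.array(p["D"]))[0][:,0]
def fit(vs,guess,drop=0,shape=(384,512)):
    tg=[]
    for p,l,st,ce in vs:
        c=proj(p,np.array([[guess[0],guess[1],.295-drop]]))[0]
        i=1+min(range(len(ce)-1),key=lambda i:np.hypot(*(ce[i+1]-c))+(1000 if st[i+1,4]<60 else 0))
        tg.append(((l==i).astype(np.uint8),p)); print("blob",st[i],ce[i].round(1))
    def cost(v):
        s=0
        R=cv2.Rodrigues(np.array([0,0,v[2]]))[0]
        for m,p in tg:
            q=proj(p,box@R.T+[v[0],v[1],.292-drop])
            im=np.zeros(shape,np.uint8)
            cv2.fillConvexPoly(im,np.round(cv2.convexHull(q.astype(np.float32))*16).astype(np.int32),255,cv2.LINE_AA,4)
            s+=np.abs(im/255.-m).sum()/m.sum()
        return s
    best=None
    for y0 in np.arange(-1.5,1.6,.3):
        r=minimize(cost,[*guess[:2],y0],method="Nelder-Mead",options=dict(initial_simplex=[[guess[0],guess[1],y0],[guess[0]+.01,guess[1],y0],[guess[0],guess[1]+.01,y0],[guess[0],guess[1],y0+.2]]))
        if best is None or r.fun<best.fun: best=r
    return best
E
python3 - <<'E'
from h import *
vs=views()
# triangulate guess at z=.295 from side pixel
p=vs[1][0]; 
K=np.array([[p["fx"],0,p["cx"]],[0,p["fy"],p["cy"]],[0,0,1.]])
u=cv2.undistortPoints(np.array([[[258.,151.]]]),K,np.array(p["D"]))[0,0]
T=np.array(p["world_from_camera"]); d=T[:3,:3]@[u[0],u[1],1]; g=T[:3,3]+d*(.295-T[2,3])/d[2]; print(g)
r=fit(vs,g); print(r.x,r.fun)
s=env.observe(); print(s["ee_pos"],s["tcp_rot"])
from scipy.spatial.transform import Rotation as R
M=R.from_quat(s["tcp_rot"]).as_matrix(); print(M.round(3))
for c in ((0,),(1,)):
    rr=fit([vs[c[0]]],r.x); print(c,rr.x,rr.fun)
E
```

```text
[0.51143577 0.09465565 0.295     ]
blob [268 151  10  27 189] [272.4 163.8]
blob [245 142  25  18 380] [256.8 150.2]
[ 0.51611647  0.08861335 -0.2268657 ] 2.91770537454748
[ 0.15634329 -0.60511983  0.23133878] [9.92021951e-01 1.26065253e-01 1.14599248e-06 2.70482141e-05]
[[ 0.968  0.25   0.   ]
 [ 0.25  -0.968 -0.   ]
 [-0.     0.    -1.   ]]
blob [268 151  10  27 189] [272.4 163.8]
(0,) [-0.31973211  0.07679766  0.01363994] 1.0
blob [245 142  25  18 380] [256.8 150.2]
(1,) [ 0.51536615  0.09086928 -0.60235051] 0.36318885448916405
```

Run:
```python
from h import *
vs=views()
for (p,*_),px in zip(vs,((272.6,164.),(257.5,150.8))):
    K=np.array([[p["fx"],0,p["cx"]],[0,p["fy"],p["cy"]],[0,0,1.]])
    u=cv2.undistortPoints(np.array([[px]]),K,np.array(p["D"]))[0,0]
    T=np.array(p["world_from_camera"]); d=T[:3,:3]@[u[0],u[1],1]
    for z in (.2,.295): print(T[:3,3]+d*(z-T[2,3])/d[2])
    print(proj(p,np.array([[.5155,.0909,.295]])),T[3],p["image"].shape,p["fy"])
```

```text
[0.4659166  0.05373497 0.2       ]
[0.54648826 0.04261124 0.295     ]
[[296.26119644 149.47841053]] [0. 0. 0. 1.] (384, 512, 3) 372.4222548026841
[ 0.57011973 -0.10140643  0.2       ]
[0.51250336 0.0941078  0.295     ]
[[256.37300092 149.85319717]] [0. 0. 0. 1.] (384, 512, 3) 454.2142582093421
```

The rays meet at z≈0.271, so the probe starts about 24 mm down already. I refit with the drop left free.

Run:
```python
from h import *
vs=views()
for d in (.018,.021,.024,.027,.03):
    r=fit(vs,[.5265,.0455],d); print(d,r.x,r.fun)
s=env.observe();M=np.array([[.968,.25,0],[.25,-.968,0],[0,0,-1]])
print(M.T@(np.array([.5265,.0455,.271])-s["ee_pos"]))
# stand base/post check
for p,*_ in vs: print(proj(p,np.array([[.5265,.0455,.166],[.5265,.0455,.088]])))
```

```text
blob [268 151  10  27 191] [272.5 163.9]
blob [245 142  25  18 380] [256.8 150.2]
0.018 [ 0.52686945  0.04533726 -0.07375741] 0.9524673247640197
blob [268 151  10  27 191] [272.5 163.9]
blob [245 142  25  18 380] [256.8 150.2]
0.021 [ 0.52821899  0.04468982 -0.07377929] 0.8489111136325569
blob [268 151  10  27 191] [272.5 163.9]
blob [245 142  25  18 380] [256.8 150.2]
0.024 [ 0.52805619  0.04467647 -0.07114419] 0.8326454649095791
blob [268 151  10  27 191] [272.5 163.9]
blob [245 142  25  18 380] [256.8 150.2]
0.027 [ 0.52644028  0.04474203 -0.05951399] 0.8677139491784589
blob [268 151  10  27 191] [272.5 163.9]
blob [245 142  25  18 380] [256.8 150.2]
0.03 [ 0.52642809  0.04465606 -0.06459836] 1.0637601780861146
[ 0.52093668 -0.53725968 -0.03968378]
[[271.78428124 196.33473158]
 [271.23302274 216.12968225]]
[[257.75696354 199.25237998]
 [257.81082477 231.60507995]]
```

Result: axis ≈ (0.527, 0.045), yaw ≈ -0.07, probe origin at z ≈ 0.2685. I go there in two hops with the tool raised.

step_arm:
  motion:
    - [0,0,-0.167,0,0]
    - [0,0,-0.333,0,0]
    - [0.867,-0.893,-0.367,0,0]
    - [0.867,-0.893,-0.367,0,0]
    - [0.867,-0.893,-0.367,0,0]
    - [0.867,-0.893,-0.367,0,0]
    - [0.867,-0.893,-0.367,0,0]
    - [0.867,-0.893,-0.367,0,0]
    - [0.867,-0.893,-0.367,0,0]
    - [0.867,-0.893,-0.367,0,0]
  force: 80

```text
clock: 2.1
ee_pos: [0.3421, -0.2777, 0.3418]
tcp_rot: [0.992, 0.127, 0.0, -0.0]
wrist_force: [-0.1, -0.2, 0.5]
grip_width: 0.0855
finger_force: 0.0
```

step_arm:
  motion:
    - [0.867,-0.887,0,0.411,0]
    - [0.867,-0.887,0,0.411,0]
    - [0.867,-0.887,0,0.411,0]
    - [0.867,-0.887,0,0.411,0]
    - [0.867,-0.887,0,0.411,0]
    - [0.867,-0.887,0,0.411,0]
    - [0.867,-0.887,0,0.411,0]
    - [0.867,-0.887,0,0.411,0]
    - [0.867,-0.887,0,0.411,0]
    - [0.867,-0.887,0,0.411,0]

```text
clock: 3.1
ee_pos: [0.5264, 0.0427, 0.3411]
tcp_rot: [0.999, -0.034, -0.0, 0.0]
wrist_force: [-0.7, -1.2, 0.2]
grip_width: 0.0851
finger_force: 0.0
```

Run:
```python
from h import *
from scipy.spatial.transform import Rotation as R
s=env.observe(); print(s["ee_pos"],s["q"]); M=R.from_quat(s["tcp_rot"]).as_matrix(); print(M.round(3))
p=optics.capture("wrist"); im=p["image"].copy(); 
for yaw in (-.07,):
    Q=cv2.Rodrigues(np.array([0,0,yaw]))[0]; q=proj(p,box@Q.T+[.5275,.045,.2685]); 
    for a in q: cv2.circle(im,tuple(int(v) for v in a),2,(0,255,0),-1)
    print(q.round())
cv2.imwrite("pics/w.png",im)
```

```text
[0.52635592 0.04267312 0.34108968] [ 5.85311512e-02  1.64379555e-01  1.72577641e+00 -3.16883667e-04
  1.25225080e+00  1.69736526e+00]
[[ 0.998 -0.068 -0.001]
 [-0.068 -0.998 -0.   ]
 [-0.001  0.    -1.   ]]
[[257. 225.]
 [258. 242.]
 [238. 224.]
 [237. 242.]
 [258. 164.]
 [259. 174.]
 [238. 164.]
 [236. 174.]]
```

View pics/w.png

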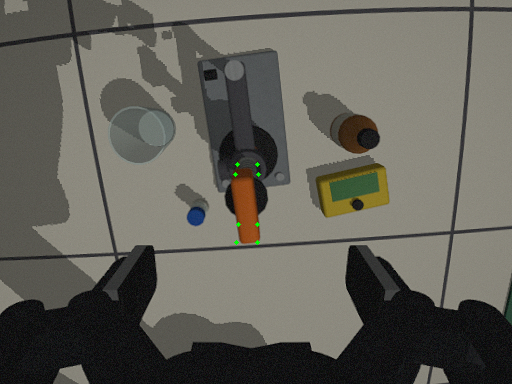

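The wrist view shows the bar from (243,172) to (250,243), tilted a few degrees against the prediction (green dots). I refit with the wrist view included.

Run:
```python
from h import *
vs=views(("wrist","scene","side"))
for d in (.02,.0235,.027):
  for n,w in (("all",vs),("w",vs[:1]),("w+side",[vs[0],vs[2]])):
    r=fit(w,[.527,.045],d); print(d,n,r.x,r.fun)
```

```text
blob [ 230  177   28   66 1356] [244.2 208.8]
blob [268 151  11  27 198] [272.5 164.3]
blob [245 142  25  18 380] [256.8 150.2]
0.02 all [ 0.52642574  0.04580187 -0.01783955] 1.271243633537121
blob [ 230  177   28   66 1356] [244.2 208.8]
0.02 w [ 0.52326022  0.04609204 -0.00580829] 0.40752501590606743
blob [ 230  177   28   66 1356] [244.2 208.8]
blob [245 142  25  18 380] [256.8 150.2]
0.02 w+side [ 0.52600614  0.04598765 -3.14729993] 0.7762227580055466
blob [ 230  177   28   66 1356] [244.2 208.8]
blob [268 151  11  27 198] [272.5 164.3]
blob [245 142  25  18 380] [256.8 150.2]
0.0235 all [ 0.52607677  0.04584998 -0.02317666] 1.2158800836109804
blob [ 230  177   28   66 1356] [244.2 208.8]
0.0235 w [5.22240680e-01 4.62916202e-02 2.37572908e-04] 0.3683324657296547
blob [ 230  177   28   66 1356] [244.2 208.8]
blob [245 142  25  18 380] [256.8 150.2]
0.0235 w+side [0.52601589 0.04613883 0.00165811] 0.7257610101951042
blob [ 230  177   28   66 1356] [244.2 208.8]
blob [268 151  11  27 198] [272.5 164.3]
blob [245 142  25  18 380] [256.8 150.2]
0.027 all [ 0.52587075  0.04599554 -0.01381093] 1.2480670555708229
blob [ 230  177   28   66 1356] [244.2 208.8]
0.027 w [0.52135877 0.04647228 0.01159812] 0.3311151599282781
blob [ 230  177   28   66 1356] [244.2 208.8]
blob [245 142  25  18 380] [256.8 150.2]
0.027 w+side [0.52594613 0.04611668 0.00374573] 0.7729250116441546
```

```bash
sed -i 's/(3,170,90),(16,255,255)/(0,130,50),(18,255,255)/' h.py
python3 - <<'E'
from h import *
vs=views(("wrist","scene","side"))
p=vs[0][0]
im=p["image"].copy()
for d in (.02,.0235,.027):
  for n,w in (("all",vs),("w",vs[:1])):
    r=fit(w,[.527,.045],d); print(d,n,r.x,r.fun)
    if n=="all":best=r if d==.0235 else None
    if d==.0235:
      for v,col in ((r.x,(0,255,0) if n=="all" else (255,0,0)),):
        Q=cv2.Rodrigues(np.array([0,0,v[2]]))[0]
        cv2.polylines(im,[cv2.convexHull(proj(p,box@Q.T+[v[0],v[1],.292-d]).astype(np.float32)).astype(np.int32)],True,col,1)
m=vs[0][1]; i=m[208,247]; mm=(m==i).astype(np.uint8)*255
c=lambda a:cv2.resize(a[140:260,190:300],(396,432),interpolation=0)
cv2.imwrite("pics/w2.png",cv2.hconcat([c(im),c(cv2.cvtColor(mm,8))]))
E
```

```text
blob [ 228  167   29   76 1629] [242.3 204.2]
blob [268 151  11  27 230] [272.6 164.5]
blob [245 142  25  18 404] [257.1 150.4]
0.02 all [ 0.52623057  0.0459817  -0.00532661] 0.832734954070784
blob [ 228  167   29   76 1629] [242.3 204.2]
0.02 w [0.52583184 0.0464166  0.0103974 ] 0.1909074495359838
blob [ 228  167   29   76 1629] [242.3 204.2]
blob [268 151  11  27 230] [272.6 164.5]
blob [245 142  25  18 404] [257.1 150.4]
0.0235 all [ 0.52602008  0.04610469 -0.00350713] 0.7648810049459067
blob [ 228  167   29   76 1629] [242.3 204.2]
0.0235 w [0.52497352 0.04661018 0.01601756] 0.16005248016947726
blob [ 228  167   29   76 1629] [242.3 204.2]
blob [268 151  11  27 230] [272.6 164.5]
blob [245 142  25  18 404] [257.1 150.4]
0.027 all [ 0.52586033  0.04605409 -0.00524032] 0.8238510422660585
blob [ 228  167   29   76 1629] [242.3 204.2]
0.027 w [0.52442506 0.04679284 0.02757306] 0.1294334308308959
```

View pics/w2.png

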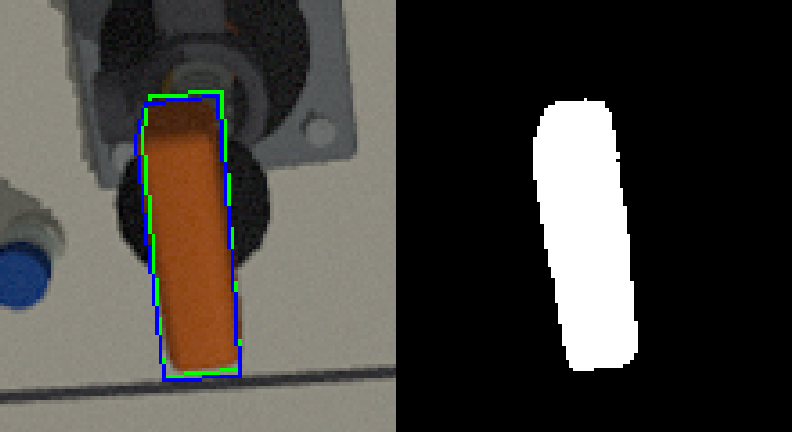

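Bar yaw ≈ +0.02 and axis ≈ (0.526, 0.0463). I align the tool, then descend.

step_arm:
  motion:
    - [0,0,0,-0.112,0]
    - [0,0,0,-0.112,0]
    - [0,0,0,-0.112,0]
    - [0,0,0,-0.112,0]

```text
clock: 3.85
ee_pos: [0.5264, 0.0418, 0.3415]
tcp_rot: [1.0, 0.008, 0.0, -0.0]
wrist_force: [-0.1, 0.4, -0.2]
grip_width: 0.0854
finger_force: 0.0
```

step_arm:
  motion:
    - [0,-0.015,0,0,0]
    - [0,-0.015,0.1,0,0]
    - [0,-0.015,0.2,0,0]
    - [0,-0.015,0.268,0,0]
    - [0,-0.015,0.268,0,0]
    - [0,-0.015,0.268,0,0]

```text
clock: 4.45
ee_pos: [0.5266, 0.0468, 0.2614]
tcp_rot: [1.0, 0.009, -0.0, -0.0]
wrist_force: [0.7, 0.1, 0.7]
grip_width: 0.0854
finger_force: 0.0
```

Run:
```python
from h import *
ims=[]
for c,(x,y) in (("side",(215,110)),("scene",(225,110))):
    im=optics.capture(c)["image"][y:y+100,x:x+100]; ims.append(cv2.resize(im,(400,400),interpolation=2))
cv2.imwrite("pics/e.png",cv2.hconcat(ims)); print(env.observe()["ee_pos"])
```

```text
[0.52732209 0.04671041 0.26243336]
```

View pics/e.png

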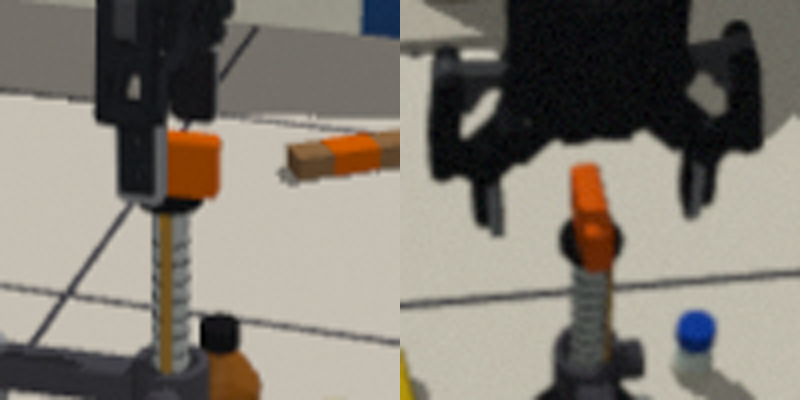

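The bar stands centred between the open fingers, so I close.

step_arm:
  motion:
    - [-0.002,0,0,0,1]
    - [-0.002,0,0,0,1]
    - [-0.002,0,0,0,1]
    - [-0.002,0,0,0,1]
    - [-0.002,0,0,0,1]
    - [-0.002,0,0,0,1]
    - [-0.002,0,0,0,1]
    - [-0.002,0,0,0,1]
    - [-0.002,0,0,0,1]
    - [-0.002,0,0,0,1]
  force: 80

```text
clock: 5.55
ee_pos: [0.5257, 0.0462, 0.2607]
tcp_rot: [1.0, 0.009, -0.0, 0.0]
wrist_force: [3.2, -3.7, -5.8]
grip_width: 0.0126
finger_force: 77.7
```

```bash
cat > st.py <<'E'
from h import *
from scipy.spatial.transform import Rotation as R
s=env.observe(); M=R.from_quat(s["tcp_rot"]).as_matrix()
print("t",s["clock"],"pos",np.round(s["ee_pos"],4),"yaw",round(np.arctan2(M[1,0],M[0,0]),3),"F",np.round(s["wrist_force"],2),"T",np.round(s["ft_torque"],3),"grip",s["grip_width"],s["finger_force"],"q6",s["q"][5])
E
python3 st.py
```

```text
t 5.55 pos [0.5257 0.0462 0.2607] yaw 0.018 F [ 3.2  -3.67 -5.84] T [-0.751 -0.467  0.974] grip 0.012586023518945888 77.69999058073154 q6 1.6183103638823306
```

step_arm:
  motion:
    - [0,0,0,-0.06,1]
    - [0,0,0,-0.12,1]
    - [0,0,0,-0.18,1]
    - [0,0,0,-0.24,1]
    - [0,0,0,-0.3,1]
    - [0,0,0,-0.36,1]
    - [0,0,0,-0.42,1]
    - [0,0,0,-0.48,1]
    - [0,0,0,-0.5,1]
    - [0,0,0,-0.5,1]

```text
clock: 6.55
ee_pos: [0.5256, 0.0464, 0.261]
tcp_rot: [0.979, 0.203, -0.0, -0.0]
wrist_force: [1.4, -4.1, -3.5]
grip_width: 0.0128
finger_force: 78.4
```

```bash
python3 st.py
```

```text
t 6.55 pos [0.5256 0.0464 0.261 ] yaw 0.409 F [ 1.4  -4.12 -3.53] T [-0.747 -0.191  0.072] grip 0.012812248175992212 78.39879155158997 q6 1.2268754277541385
```

step_arm:
  motion:
    - [0,0,0,-0.12,1]
    - [0,0,0,-0.24,1]
    - [0,0,0,-0.36,1]
    - [0,0,0,-0.48,1]
    - [0,0,0,-0.6,1]
    - [0,0,0,-0.72,1]
    - [0,0,0,-0.82,1]
    - [0,0,0,-0.9,1]
    - [0,0,0,-0.95,1]
    - [0,0,0,-0.95,1]

```text
clock: 7.55
ee_pos: [0.5258, 0.0466, 0.2611]
tcp_rot: [0.838, 0.546, 0.0, -0.0]
wrist_force: [1.2, -3.4, -4.1]
grip_width: 0.0126
finger_force: 78.3
```

```bash
python3 st.py
```

```text
t 7.55 pos [0.5258 0.0466 0.2611] yaw 1.156 F [ 1.17 -3.36 -4.07] T [-0.589 -0.37   0.089] grip 0.01260410428553421 78.2503080368042 q6 0.48057826292389133
```

step_arm:
  motion:
    - [0,0,0,-0.04,1]
    - [0,0,0,-0.08,1]
    - [0,0,0,-0.1,1]
    - [0,0,0,-0.1,1]

```text
clock: 7.95
ee_pos: [0.5258, 0.0466, 0.261]
tcp_rot: [0.816, 0.579, 0.0, -0.0]
wrist_force: [1.1, -3.5, -4.0]
grip_width: 0.0126
finger_force: 78.3
```

```bash
python3 st.py
```

```text
t 7.95 pos [0.5258 0.0466 0.261 ] yaw 1.234 F [ 1.13 -3.53 -4.02] T [-0.567 -0.381  0.045] grip 0.012600895997379227 78.2712471485138 q6 0.40227266943350026
```

step_arm:
  motion:
    - [0,0,0,-0.03,1]
    - [0,0,0,-0.06,1]
    - [0,0,0,-0.06,1]
    - [0,0,0,-0.06,1]

```text
clock: 8.35
ee_pos: [0.5259, 0.0468, 0.2611]
tcp_rot: [0.802, 0.598, 0.0, -0.0]
wrist_force: [1.9, 0.6, -3.2]
grip_width: 0.0124
finger_force: 78.9
```

```bash
python3 st.py
```

```text
t 8.35 pos [0.5259 0.0468 0.2611] yaw 1.281 F [ 1.92  0.59 -3.25] T [ 0.006 -0.515 -0.835] grip 0.012413888114111146 78.91002416610718 q6 0.3548996413522121
```

At the ccw stop (torque -0.84 N m, yaw 1.28). I ease off it a little and lower, watching the force.

step_arm:
  motion:
    - [0,0,0,0.04,1]
    - [0,0,0,0.05,1]
    - [0,0,0.01,0.05,1]
    - [0,0,0.02,0.05,1]
    - [0,0,0.03,0.05,1]
    - [0,0,0.04,0.05,1]
    - [0,0,0.05,0.05,1]

```text
clock: 9.05
ee_pos: [0.526, 0.0466, 0.2459]
tcp_rot: [0.813, 0.582, 0.0, 0.0]
wrist_force: [0.8, 1.6, 0.9]
grip_width: 0.0123
finger_force: 78.8
```

```bash
python3 st.py
```

```text
t 9.05 pos [0.526  0.0466 0.2459] yaw 1.243 F [0.77 1.62 0.89] T [ 0.331 -0.432  0.008] grip 0.01226300069610577 78.81645083427429 q6 0.3930899990079024
```

step_arm:
  motion:
    - [0,0,0.0033,0,1]
    - [0,0,0.0067,0,1]
    - [0,0,0.01,0,1]
    - [0,0,0.0133,0,1]
    - [0,0,0.0167,0,1]

```text
clock: 9.55
ee_pos: [0.5259, 0.0466, 0.2411]
tcp_rot: [0.813, 0.582, 0.0, 0.0]
wrist_force: [2.9, 1.6, 0.5]
grip_width: 0.0124
finger_force: 78.8
```

step_arm:
  motion:
    - [0,0,0.0033,0,1]
    - [0,0,0.0067,0,1]
    - [0,0,0.01,0,1]
    - [0,0,0.0133,0,1]

```text
clock: 9.95
ee_pos: [0.5258, 0.0465, 0.237]
tcp_rot: [0.813, 0.582, 0.0, 0.0]
wrist_force: [2.2, 1.7, -0.4]
grip_width: 0.0127
finger_force: 78.8
```

step_arm:
  motion:
    - [0,0,0.0033,0,1]
    - [0,0,0.0067,0,1]
    - [0,0,0.01,0,1]
    - [0,0,0.0133,0,1]

```text
clock: 10.35
ee_pos: [0.5258, 0.0465, 0.233]
tcp_rot: [0.813, 0.582, 0.0, 0.0]
wrist_force: [1.7, 1.3, 0.8]
grip_width: 0.0125
finger_force: 78.8
```

step_arm:
  motion:
    - [0,0,0.0033,0,1]
    - [0,0,0.0067,0,1]
    - [0,0,0.01,0,1]
    - [0,0,0.0133,0,1]

```text
clock: 10.75
ee_pos: [0.5258, 0.0465, 0.229]
tcp_rot: [0.813, 0.582, 0.0, 0.0]
wrist_force: [2.5, 2.1, 0.7]
grip_width: 0.0129
finger_force: 78.8
```

step_arm:
  motion:
    - [0,0,0.0033,0,1]
    - [0,0,0.0067,0,1]
    - [0,0,0.01,0,1]
    - [0,0,0.0133,0,1]

```text
clock: 11.15
ee_pos: [0.5259, 0.0465, 0.2252]
tcp_rot: [0.813, 0.582, 0.0, 0.0]
wrist_force: [1.9, 0.9, 3.9]
grip_width: 0.0123
finger_force: 79.3
```

Contact (Fz rose from 0.6 to 3.9 N). I continue 1 mm at a time.

step_arm:
  motion:
    - [0,0,0.0033,0,1]

```text
clock: 11.25
ee_pos: [0.5259, 0.0465, 0.2242]
tcp_rot: [0.813, 0.582, 0.0, 0.0]
wrist_force: [2.5, 1.9, 4.3]
grip_width: 0.0125
finger_force: 79.4
```

step_arm:
  motion:
    - [0,0,0.0033,0,1]

```text
clock: 11.35
ee_pos: [0.5259, 0.0465, 0.2232]
tcp_rot: [0.813, 0.582, 0.0, 0.0]
wrist_force: [1.9, 1.7, 4.6]
grip_width: 0.0125
finger_force: 79.5
```

step_arm:
  motion:
    - [0,0,0.0033,0,1]

```text
clock: 11.45
ee_pos: [0.5259, 0.0465, 0.2222]
tcp_rot: [0.813, 0.582, 0.0, 0.0]
wrist_force: [1.6, 2.4, 5.6]
grip_width: 0.0126
finger_force: 79.6
```

Run:
```python
from h import *
F=[];Z=[]
for i in range(8):
    optics.capture("side"); s=env.observe(); F.append(s["wrist_force"]); Z.append(s["ee_pos"][2])
print(np.mean(F,0),np.std(F,0),np.mean(Z),s["ft_torque"])
```

```text
[2.52991495 2.05176536 3.622573  ] [0.35158435 0.41474028 0.5748068 ] 0.22209398932871569 [ 0.50812389 -0.64221306  0.01368724]
```

About half way in (≈5.7 mm, ≈5 N). Now I lock it by turning clockwise.

step_arm:
  motion:
    - [0,0,0,0.1,1]
    - [0,0,0,0.2,1]
    - [0,0,0,0.3,1]
    - [0,0,0,0.4,1]
    - [0,0,0,0.5,1]
    - [0,0,0,0.6,1]
    - [0,0,0,0.7,1]
    - [0,0,0,0.8,1]
    - [0,0,0,0.9,1]
    - [0,0,0,0.95,1]
  force: 100

```text
clock: 12.85
ee_pos: [0.5258, 0.0464, 0.2221]
tcp_rot: [0.97, 0.245, 0.0, 0.0]
wrist_force: [2.2, 2.1, 4.8]
grip_width: 0.0122
finger_force: 101.6
```

step_arm:
  motion:
    - [0,0,0,0.08,1]
    - [0,0,0,0.16,1]
    - [0,0,0,0.24,1]
    - [0,0,0,0.32,1]
    - [0,0,0,0.4,1]
    - [0,0,0,0.46,1]
    - [0,0,0,0.52,1]
    - [0,0,0,0.56,1]
    - [0,0,0,0.56,1]

```text
clock: 13.75
ee_pos: [0.5257, 0.0459, 0.2221]
tcp_rot: [1.0, 0.029, -0.0, 0.001]
wrist_force: [2.2, -2.9, 4.9]
grip_width: 0.0122
finger_force: 101.6
```

```bash
python3 st.py
```

```text
t 13.75 pos [0.5257 0.0459 0.2221] yaw 0.058 F [ 2.23 -2.9   4.91] T [-0.29  -0.569  0.184] grip 0.012199581207971051 101.63413882255554 q6 1.5791836363308969
```

step_arm:
  motion:
    - [0,0,0,0.03,1]
    - [0,0,0,0.05,1]
    - [0,0,0,0.06,1]
    - [0,0,0,0.06,1]

```text
clock: 14.15
ee_pos: [0.5257, 0.0461, 0.2221]
tcp_rot: [1.0, 0.006, -0.0, 0.001]
wrist_force: [1.5, -5.0, 4.4]
grip_width: 0.0118
finger_force: 107.6
```

```bash
python3 st.py
```

```text
t 14.15 pos [0.5257 0.0461 0.2221] yaw 0.012 F [ 1.45 -5.02  4.38] T [-0.64  -0.463  1.999] grip 0.01177503697972006 107.61956665897742 q6 1.6251790957745607
```

At the cw stop (2.0 N m). I ease the torque and release.

step_arm:
  motion:
    - [0,0,0,-0.03,1]
    - [0,0,0,-0.045,1]
    - [0,0,0,-0.045,1]
    - [0,0,0,-0.045,0.3]
    - [0,0,0,-0.045,0]
    - [0,0,0,-0.045,0]
    - [0,0,0,-0.045,0]
    - [0,0,0,-0.045,0]
    - [0,0,0,-0.045,0]
    - [0,0,0,-0.045,0]
  force: 20

```text
clock: 15.15
ee_pos: [0.5258, 0.0465, 0.2221]
tcp_rot: [1.0, 0.023, -0.0, -0.0]
wrist_force: [0.2, 0.2, -0.4]
grip_width: 0.0855
finger_force: 0.0
```

step_arm:
  motion:
    - [0,0,0,0,0]
    - [0,0,-0.05,0,0]
    - [0,0,-0.15,0,0]
    - [0,0,-0.3,0,0]
    - [0,0,-0.4,0,0]
    - [0,0,-0.4,0,0]
    - [0,0,-0.4,0,0]

```text
clock: 15.85
ee_pos: [0.5258, 0.0465, 0.3425]
tcp_rot: [1.0, 0.023, 0.001, -0.0]
wrist_force: [-0.3, 0.3, -0.7]
grip_width: 0.0853
finger_force: 0.0
```

```bash
python3 st.py
python3 - <<'E'
from h import *
vs=views(("wrist","scene","side"))
for d in (.056,.059,.062,.065,.068): r=fit(vs,[.526,.046],d); print(d,r.x,r.fun)
cv2.imwrite("pics/f.png",cv2.hconcat([vs[0][0]["image"][100:300,130:330],vs[1][0]["image"][110:310,170:370],vs[2][0]["image"][120:320,170:370]]))
E
```

```text
t 15.85 pos [0.5258 0.0465 0.3425] yaw 0.045 F [-0.26  0.34 -0.69] T [0.034 0.016 0.001] grip 0.08532604279846695 0.0 q6 1.5910580954358104
blob [ 241  157   20   63 1132] [250.9 187.5]
blob [268 164  10  26 203] [272.1 177.1]
blob [245 160  25  18 382] [257.4 168.7]
0.056 [0.52759912 0.04634971 0.00453043] 1.0869482109928672
blob [ 241  157   20   63 1132] [250.9 187.5]
blob [268 164  10  26 203] [272.1 177.1]
blob [245 160  25  18 382] [257.4 168.7]
0.059 [0.52618781 0.0463877  0.00994977] 0.9212329750108481
blob [ 241  157   20   63 1132] [250.9 187.5]
blob [268 164  10  26 203] [272.1 177.1]
blob [245 160  25  18 382] [257.4 168.7]
0.062 [0.52726153 0.04642947 0.01159363] 0.866291500508079
blob [ 241  157   20   63 1132] [250.9 187.5]
blob [268 164  10  26 203] [272.1 177.1]
blob [245 160  25  18 382] [257.4 168.7]
0.065 [0.52629992 0.04639615 0.01022304] 0.8917932487242662
blob [ 241  157   20   63 1132] [250.9 187.5]
blob [268 164  10  26 203] [272.1 177.1]
blob [245 160  25  18 382] [257.4 168.7]
0.068 [0.52484915 0.04643367 0.01098617] 1.0375802690366314
```

View pics/f.png

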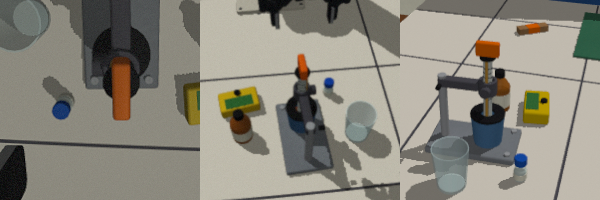

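The grip is released and aligned with the stand's arm in the wrist view, at (121,90) of the crop. The probe stayed about 62 mm down, and the bystanders look unmoved.

```bash
python3 -c "
from rig import workorder; print(workorder.sign_off())"
```

```text
the job is handed in; nothing more can be done
None
```

The job is handed in, with no verdict returned: I unlocked the probe, lowered it until its tip was about half way in (≈5.7 mm, ≈5 N by force readings), locked it at the clockwise stop and released it; it stayed put in the last pictures, and the bystanders look unmoved.

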